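# Open the stock chest's dial padlock and present it

### The arm

A 6-joint arm with a two-finger parallel gripper is mounted at the origin on the work surface. World frame = base frame: x ahead of the robot, y to its left, z up, the work surface at z = 0. Lengths are in mm, angles in rad, forces in N, time in s.
With the tool pointing down it reaches from about 300 to 775 mm from the base axis. Payload 14.6 kg.
Tool frame: the origin (TCP) lies midway between the tips of the shut fingers; the grasp point (between the pads) lies 19 mm behind it; z points along the fingers, y is the line along which they close (so a half turn about z gives the same grasp; the last joint's range is limited). The gripper opens to 94 mm and grips with 3 to 60 N. Pads are 16 mm wide; open, the fingers measure 119 mm over their backs; the gripper's body (75 mm by 177 mm) begins 78 mm behind the grasp point.
Start: joints at [1.153, 0.3, 1.521, -0, 1.321, -0.067], TCP at [189.004, 516.495, 205.446] pointing down, gripper open.
Joint ranges: [-3.03, 3.03], [-0.79, 2.21], [0.23, 2.52], [-1.04, 4.18], [0, 3.07], [-2.55, 2.55]. Speed limits (rad/s): [2.22, 2.22, 2.57, 3.14, 3.14, 3.14].

### API

Orientations are given as [roll, pitch, yaw] about the fixed x, y, z axes, in that order (R = Rz(yaw) Ry(pitch) Rx(roll)).
In Python, from cell import manip gives the robot as it stands.
- The arm moves only by the shell command python3 -m creep 'ROWS' [OPENING] [FORCE]. ROWS is text: rows parted by semicolons, each of 6 numbers parted by spaces: the shift along the tool's x, y, z normalised to -1 to 1, where 1 is 4 cm, then the turn, a rotation vector about the tool's x, y, z normalised to -1 to 1, where 1 is pi rad. In form: dx dy dz ax ay az; .... A call has 1 to 20 rows; each row shifts and turns the commanded pose from where the row before left it, along the tool's axes as they then stand; what a row does not reach is not made up. A row lasts 1/8 s, in which the tool goes at most 62.5 mm and 10.7 degrees, less where a joint would pass 70% of its speed; a pose out of reach is approached as far as the arm can. A call with a number of a shift or a turn outside -1 to 1 is refused whole. A call with a gripper value outside its range is refused whole. OPENING is the closure, from 0 (fully open) to 1 (shut), set as the call begins (- or left out, the last holds). The fingers move at their own pace and stop on an object; FORCE is the grip in N (left out, the last holds). Time passes only in rows, so rows that do not move let the fingers close. It gives the time, the measured TCP pose, the force, the opening and the grip force at its end, in the units of the state.
- manip.read_state(): the state, without advancing time (a new reading comes with each control period).
- manip.camera(name): name is "scene" or "top" or "wrist"; returns a dict with "color" (384x512x3 uint8, red, green, blue), "range_z" (384x512 float32, mm along the optical axis (not along the pixel's ray), 0 where there is no reading), "camera_matrix" (3x3 intrinsics, pixels), "T" (4x4, takes a point from camera to world coordinates). Camera axes: x right, y down, z forward; pixel columns grow to the right and rows downward; lengths in mm; the calibration is good to about 2 mm. The wrist camera is an equidistant fisheye: a pixel r from the principal point sees the ray r / f radians off the axis. A picture is of the moment at which its call begins.
- manip.sign_off(): hands the job in; it is judged then, once.
The state is a dict: "clock": time; "joints": joint angles; "qd": joint speeds; "effort": joint torques, N m; "eef_pos": TCP position; "eef_rot": TCP orientation; "wrist_force": force on the tool from outside, world axes, zero at the start; "moment": the same for the moment, N m; "finger_gap": finger opening in mm; "finger_force": force on a finger pad.
Only numpy, scipy, OpenCV 4.12 (cv2) and the standard library are available. Lean on these libraries where they do the work, as an engineer would, in place of code of your own. Each camera call takes 0.05 s, during which the arm holds its last target. There are 200 camera calls.

### The job

The steward wants to see the padlock of the metal-stock chest opened: lift the loose dust cap off the lock's dial and set it down gently on the bench, then turn the dial click by click until its white line points at the mark beside the shackle. Without forcing anything, draw the lock body away from the hasp so that the shackle pulls open, slip the short leg out of the staple, and lift the lock off. Finish still holding the lock in the gripper, dial up and shackle open, clear of the chest and at least 10 cm above its lid; leave the other things on the bench and the lid where they are.

Things in the scene. Friction and masses are not known exactly. Their poses are not given: they have to be found in the camera images.
- chest: grey steel metal-stock chest bolted to the bench, 256 x 316 mm, lid top 80 mm above the bench; two lid leaves meet along its middle (its y axis). Origin: centre of its underside, z up. A steel hasp strap (3 mm thick, 32 mm wide, along chest x) crosses the joint and the staple stands up through it. The bench beside the chest is bare out to about 0.34 m either side of the robot's centre line
- lock_rest (a point): on the chest lid beside the hasp, centre of the top of the bed on which the lock lies: 84 mm above the bench, 1 mm higher than the strap. Two flanges stand 6 mm above the bed along the lock's -x and +x sides, 2.5 mm clear of it, outer faces 62 mm apart, 44 mm long; the bed is open towards -y and +y
- staple (a point): centre of the eye of the staple: a flat-topped loop of 5 mm steel bar standing in the chest's x-z plane, eye 25 mm wide and reaching to 21.5 mm above the lid, top of the loop 26.5 mm above the lid; this point is 15 mm above the lid
- lock: steel dial padlock on its back in the rest, shackle locked through the staple. Body a block 52 (x) x 52 (y) x 22 mm (z), about 0.45 kg in all; origin: centre of its underside, z up through the dial, +y towards the shackle; at the start its axes are parallel to the chest's. Take it from above across its x faces; fingertips 8 mm above the underside clear the flanges
- short_leg_end (a point): end of the shackle's short leg, at lock (-15, 20 + draw, 11) mm. Shackle: 7 mm bar; short leg at lock x = -15 mm through the staple's eye (9 mm play sideways, 3 mm up and down), long leg at x = +15 mm stays in the body; bow out to y = 63.5 mm when shut. Fully open, a gap from y = 26 mm (body) to 40 mm (end of the leg) lets the lock off when the staple stands in it
- lock_dial (a joint): turn of the dial, rad: 0 (or any full turn) = white line on the mark, lock free to open; grows anticlockwise seen from above; turns endlessly either way with 12 clicks a turn, one every 0.524 rad, about 0.04 N m to go over a click; let go within half a click it drops into the nearest notch. It starts two to five clicks on the positive side
- dial_grip (a point): on the dial's axis, 31 mm above the lock's underside: middle of the dial's black knurled knob, 28 mm in diameter, which stands from 26.5 to 36 mm above the lock's underside. Below it is the dial's flange, 40 mm in diameter, from 22.5 to 26.5 mm
- dial_index (a point): the broad white line on the dial's flange, 18 mm from its axis (the line goes on over the knob's top; the other eleven marks are short and thin)
- lock_mark (a point): the white mark on the lock body's top face at its shackle edge, at lock (0, 23.6, 22) mm
- lock_shackle (a joint): how far the shackle is drawn out of the body, m: 0 shut, 0.020 fully open; stays within about 2 mm of shut unless the dial is on the mark; 3 N of friction, stays where left. Draw the body along its -y: after 10 mm of slack the bow catches on the staple, then it draws out. To unhook, slide back along +y until the staple is at lock y = 33 mm (give or take 4), 11 mm beyond the start, and lift
- cap: loose black rubber-like dust cap slipped over the dial, a stiff inverted cup 48 mm in outer diameter, 18 mm high, 25 g, resting on the lock's top face (22 mm above the lock's underside) and hiding the dial; lifts straight up. Origin: centre of its open rim, z up
- doming_block: steel doming block, a 50 mm cube, on the far left part of the chest lid's near leaf; bystander, origin under its centre
- dish: small glass dish, 70 mm across, 26 mm high, on the left of the chest lid's far leaf; bystander, origin under its centre
- charcoal: black charcoal block 60 x 100 x 30 mm on the right of the chest lid's near leaf, about 75 mm clear of the lock; bystander, origin under its centre
- hammer: chasing hammer, 240 mm long, lying on the bench to the left; bystander
- beaker: glass beaker, 76 mm across, 100 mm high, on the bench to the left; bystander
- flux_jar: white flux jar, 60 mm across, 75 mm high, on the bench to the right; bystander
- brush: wooden bench brush with brass bristles, 190 mm long, lying on its back on the bench to the right; bystander
Things that resemble listed ones, but are neither listed nor needed, are in the scene too. Leave any pink look-alike of the lock alone. Of the things that look like the cap, the larger one is meant.

How it is judged:
By the outcome, as a careful person would: the job done as asked, in the order asked, and still so for the second after the job is handed in, while the arm keeps its last pose, push and grip.
It also fails if it takes over 72 s, if anything falls off the work surface, if the arm or the gripper's body presses on something with over 40 N, if the wrist force passes 120 N, or if a joint passes its speed limit or range.

## Working session

There is one attempt and no reset: what is moved stays moved. The work goes in short steps, Python scripts to look and compute and a shell command to move; the robot and the scene stay as the last step left them, time stands still between calls to the robot, and variables do not carry over. Pictures are saved under pics/ and viewed, at most 10 in all, crops included, and the job is handed in when it is done.

```bash
mkdir -p pics; ls
python3 - <<'E'
from cell import manip
import cv2,numpy as np
s=manip.read_state();print({k:np.round(v,3) for k,v in s.items()})
for n in("top","scene"):
    c=manip.camera(n);np.savez(f"pics/{n}0.npz",**c);print(n,np.round(c["camera_matrix"],1).tolist(),np.round(c["T"],3).tolist())
    cv2.imwrite(f"pics/{n}0.png",cv2.resize(c["color"][:,:,::-1],(800,600),interpolation=cv2.INTER_CUBIC))
E
```

```text
pics
{'clock': np.float64(0.0), 'joints': array([ 1.153,  0.3  ,  1.522,  0.   ,  1.321, -0.067]), 'qd': array([ 0.002,  0.002,  0.001,  0.002, -0.001,  0.   ]), 'effort': array([ 0.0000e+00, -5.3179e+01, -3.5275e+01,  7.1000e-02,  2.4000e-02,
       -0.0000e+00]), 'eef_pos': array([188.9  , 516.268, 204.899]), 'eef_rot': array([-3.14 , -0.   ,  2.791]), 'wrist_force': array([ 0.243,  0.337, -0.09 ]), 'moment': array([-0.058,  0.02 ,  0.028]), 'finger_force': np.float64(0.0), 'finger_gap': np.float64(94.149)}
top [[391.8, 0.0, 259.9], [0.0, 391.8, 194.0], [0.0, 0.0, 1.0]] [[0.012, -0.993, 0.118, 365.098], [-1.0, -0.009, 0.025, -19.841], [-0.024, -0.118, -0.993, 1333.784], [0.0, 0.0, 0.0, 1.0]]
scene [[468.3, 0.0, 254.7], [0.0, 468.3, 188.9], [0.0, 0.0, 1.0]] [[0.608, 0.542, -0.581, 1338.701], [0.794, -0.433, 0.427, -598.055], [-0.02, -0.72, -0.693, 1076.199], [0.0, 0.0, 0.0, 1.0]]
```

View pics/top0.png

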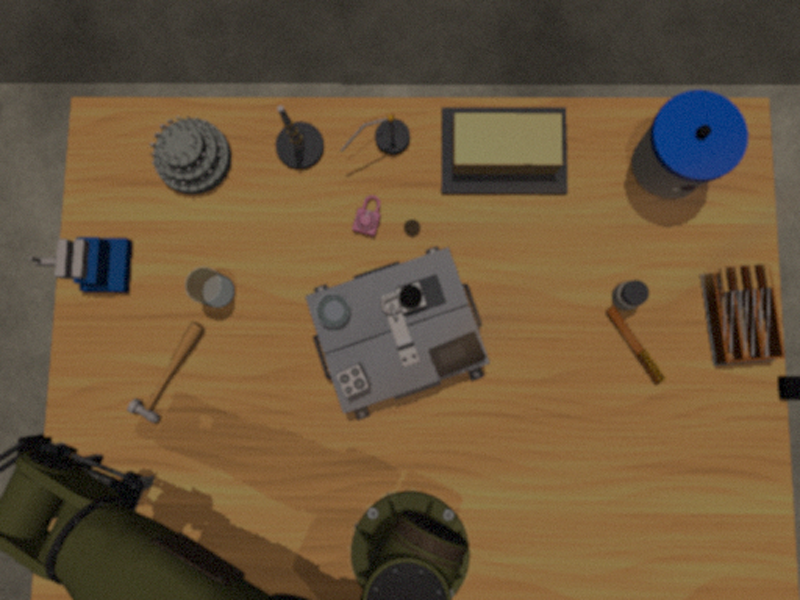

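View pics/scene0.png

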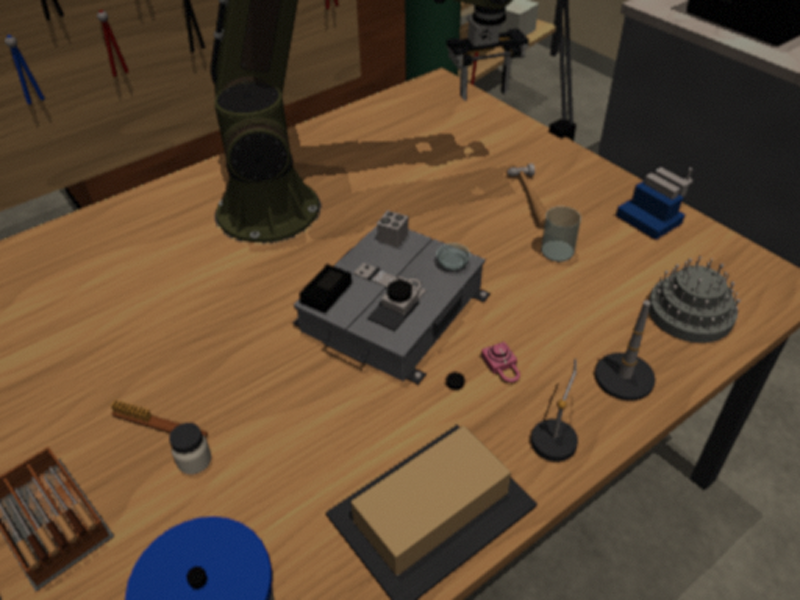

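The top view (800-px scale) shows the cap at (411,297), the strap running from (390,295) to (408,360), and the chest yawed about 16° with its shackle side to the left. The small look-alike cap is at (412,228) and the pink lock at (367,215). The scene view agrees. Next I'll work out coarse positions from these.

```bash
cat > h.py <<'E'
import numpy as np,cv2
from scipy.spatial.transform import Rotation as R
from cell import manip
def shot(n,tag):
    c=manip.camera(n);np.savez(f"pics/{tag}.npz",**c);return c
def rays(c,uv,fish):
    uv=np.atleast_2d(np.asarray(uv,float));K=np.asarray(c["camera_matrix"])
    p=(uv-K[:2,2])/[K[0,0],K[1,1]]
    if fish:
        r=np.linalg.norm(p,axis=1,keepdims=True);d=np.hstack([p*np.where(r>1e-9,np.sin(r)/np.maximum(r,1e-9),1),np.cos(r)])
    else: d=np.hstack([p,np.ones((len(p),1))])
    return d
def at_z(c,uv,z,fish):
    T=np.asarray(c["T"]);d=rays(c,uv,fish)@T[:3,:3].T;o=T[:3,3]
    return o+d*((z-o[2])/d[:,2])[:,None]
def cloud(c,fish):
    Z=np.asarray(c["range_z"]);v,u=np.indices(Z.shape);d=rays(c,np.c_[u.ravel(),v.ravel()],fish)
    P=d/d[:,2:]*Z.ravel()[:,None];T=np.asarray(c["T"]);P=P@T[:3,:3].T+T[:3,3];P[Z.ravel()<=0]=np.nan
    return P.reshape(Z.shape+(3,))
def toproj(c,P,fish):
    T=np.asarray(c["T"]);K=np.asarray(c["camera_matrix"]);q=(np.atleast_2d(P)-T[:3,3])@T[:3,:3]
    n=np.linalg.norm(q[:,:2],axis=1,keepdims=True)
    p=q[:,:2]/n*np.arctan2(n,q[:,2:]) if fish else q[:,:2]/q[:,2:]
    return p*[K[0,0],K[1,1]]+K[:2,2]
def rows(target,yaw=None):
    "shift in tool axes (mm) and turn about tool z (deg) from the measured pose"
    s=manip.read_state();M=R.from_euler("xyz",s["eef_rot"])
    d=M.inv().apply(np.array(target)-s["eef_pos"]);print("pos",np.round(s["eef_pos"],1),"rot",np.round(s["eef_rot"],4),"tool shift mm",np.round(d,1),"units",np.round(d/40,3))
    if yaw is not None:
        v=(M.inv()*R.from_euler("xyz",[np.pi,0,yaw])).as_rotvec();print("rotvec",np.round(v,4),"units",np.round(v/np.pi,4))
E
python3 - <<'E'
from h import *
c=dict(np.load("pics/top0.npz"));P=cloud(c,False)
h=P[...,2];roi=(P[...,0]>350)&(P[...,0]<720)&(P[...,1]>-200)&(P[...,1]<200)
m=roi&(h>70)&(h<90);pts=P[m][:,:2].astype(np.float32)
print("lid z",np.median(h[m]),cv2.minAreaRect(pts))
k=800/512
for n,uv,z in[("cap",(411,297),124),("smallcap",(412,228),10),("pink",(367,215),10),("staple",(390,303),100),("hammer",(145,410),10),("beaker",(218,290),100),("flux",(632,295),75),("brush",(635,345),20),("brush2",(660,380),20),("char",(457,353),110),("domg",(352,380),130),("chestR",(485,357),80)]:
    print(n,np.round(at_z(c,np.array(uv)/k,z,False)[0]),P[int(uv[1]/k),int(uv[0]/k)].round())
rows([550,-30,250])
E
```

```text
lid z 79.83855651255692 ((463.211669921875, 33.83283996582031), (269.9961853027344, 316.08734130859375), 19.25603675842285)
cap [521.   1. 124.] [522.   1. 125.]
smallcap [690.   3.  10.] [693.   5.  10.]
pink [719. 103.  10.] [714. 103.  38.]
staple [512.  44. 100.] [515.  46. 101.]
hammer [286. 574.  10.] [288. 570.  25.]
beaker [536. 397. 100.] [551. 432.   3.]
flux [ 536. -452.   75.] [ 538. -450.   78.]
brush [ 436. -474.   20.] [ 439. -476.   12.]
brush2 [ 363. -524.   20.] [ 364. -517.   36.]
char [412. -91. 110.] [414. -90. 113.]
domg [356. 115. 130.] [357. 115. 131.]
chestR [ 405. -150.   80.] [ 406. -146.  108.]
pos [188.9 516.3 204.9] rot [-3.1405e+00 -1.0000e-04  2.7908e+00] tool shift mm [-526.8 -389.   -44.7] units [-13.171  -9.724  -1.117]
```

```bash
python3 -m creep '-.9 -.65 -.08 0 0 0;-.9 -.65 -.08 0 0 0;-.9 -.65 -.08 0 0 0;-.9 -.65 -.08 0 0 0;-.9 -.65 -.08 0 0 0;-.9 -.65 -.08 0 0 0;-.9 -.65 -.08 0 0 0;-.9 -.65 -.08 0 0 0;-.9 -.65 -.08 0 0 0;-.9 -.65 -.08 0 0 0;-.9 -.65 -.08 0 0 0;-.9 -.65 -.08 0 0 0;-.9 -.65 -.08 0 0 0;0 0 0 0 0 .05;0 0 0 0 0 .05;0 0 0 0 0 .05;0 0 0 0 0 .05;0 0 0 0 0 .05;0 0 0 0 0 .05;0 0 0 0 0 0' 0
python3 - <<'E'
from h import *
c=shot("wrist","w1");cv2.imwrite("pics/w1.png",cv2.resize(c["color"][:,:,::-1],(800,600),interpolation=cv2.INTER_CUBIC))
print(np.round(c["camera_matrix"],1).tolist(),np.round(c["T"],3).tolist(),manip.read_state()["joints"].round(3))
rows([521,1,250],np.radians(106))
E
```

```text
clock: 2.6
eef_pos: [512.2, 38.2, 246.8]
eef_rot: [-3.141, -0.0, 1.849]
wrist_force: [-0.6, 0.4, -1.1]
finger_gap: 94.1
finger_force: 0.0
[[297.3, 0.0, 257.6], [0.0, 297.3, 194.3], [0.0, 0.0, 1.0]] [[0.962, 0.266, 0.07, 491.245], [0.275, -0.929, -0.247, 111.068], [-0.001, 0.257, -0.966, 425.065], [0.0, 0.0, 0.0, 1.0]] [ 0.003  0.189  1.562 -0.     1.391 -0.278]
pos [512.3  38.3 246.9] rot [-3.1412e+00 -1.0000e-04  1.8518e+00] tool shift mm [-38.2  -1.9  -3.2] units [-0.955 -0.049 -0.079]
rotvec [-0.0004 -0.0001  0.0018] units [-0.0001 -0.      0.0006]
```

View pics/w1.png

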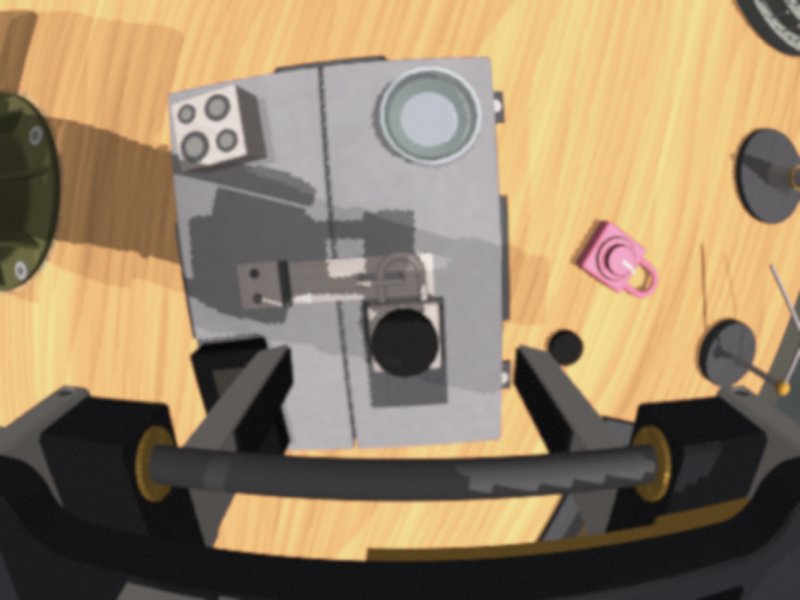

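The wrist view shows the cap at (405,342), the shackle bow above it around (400,265), and the lid joint running from (320,65) to (352,445). The chest hinges and the lock body are also clear.

Run:
```python
from h import *
c=dict(np.load("pics/w1.npz"));k=512/800
a=at_z(c,np.array([(320,65),(352,445)])*k,80,True);d=a[0]-a[1];print("joint yaw",np.degrees(np.arctan2(-d[0],d[1])),a.round(1))
a=at_z(c,np.array([(491,57),(500,438)])*k,80,True);d=a[0]-a[1];print("right edge yaw",np.degrees(np.arctan2(-d[0],d[1])),a.round(1))
P=cloud(c,True);g=c["color"].astype(int).sum(2)
m=(g<110);n,l,st,ce=cv2.connectedComponentsWithStats(m.astype(np.uint8))
i=l[int(342*k),int(405*k)];print(st[i],ce[i])
Q=P[l==i];print("cap z",np.nanmedian(Q[:,2]))
cn=max(cv2.findContours((l==i).astype(np.uint8),0,1)[0],key=len)[:,0,:]
w=at_z(c,cn,124,True)[:,:2].astype(np.float32);print(cv2.minEnclosingCircle(w),at_z(c,ce[i],124,True))
near=(abs(P[...,0]-520)<60)&(abs(P[...,1]-5)<60)
t=near&(abs(P[...,2]-106)<2.5);print("locktop",t.sum(),cv2.minAreaRect(P[t][:,:2].astype(np.float32)))
t=near&(abs(P[...,2]-124)<3);print("captop",t.sum(),cv2.minAreaRect(P[t][:,:2].astype(np.float32)),P[t].mean(0))
```

```text
joint yaw 19.12671618807204 [[ 407.1  182.    80. ]
 [ 508.9 -111.7   80. ]]
right edge yaw 19.485615697130605 [[527.4 223.3  80. ]
 [631.4 -70.7  80. ]]
[ 238  199   41   40 1081] [258.66234968 217.06845513]
cap z 122.84397034180796
((521.9220581054688, 7.9424591064453125), 23.23337745666504) [[521.05934744   9.98884718 124.        ]]
locktop 532 ((516.0806884765625, 12.74795150756836), (57.80813217163086, 69.39542388916016), 19.94951057434082)
captop 1376 ((522.2394409179688, 4.728282928466797), (46.500919342041016, 46.175315856933594), 62.83128356933594) [522.04234747   5.53972477 122.82251257]
```

```bash
python3 -m creep '0 0 0 0 0 -.0172;-.44 -.025 .3 0 0 0;-.44 -.025 .6 0 0 0;0 0 .6 0 0 0;0 0 .6 0 0 0;0 0 .6 0 0 0;0 0 .4 0 0 0;0 0 .2 0 0 0;0 0 0 0 0 0' 0
python3 - <<'E'
from h import *
rows([522,4.5,109.5],np.radians(109.2))
E
```

```text
clock: 3.78
eef_pos: [521.9, 4.1, 114.9]
eef_rot: [-3.141, -0.0, 1.902]
wrist_force: [0.6, -0.8, 0.1]
finger_gap: 93.9
finger_force: 0.0
pos [521.9   4.1 114.9] rot [-3.1413e+00 -1.0000e-04  1.9024e+00] tool shift mm [0.3 0.2 5.4] units [0.009 0.005 0.134]
rotvec [-0.0003 -0.0001 -0.0035] units [-0.0001 -0.     -0.0011]
```

```bash
python3 -m creep '0 0 .13 0 0 -.001;0 0 0 0 0 0' 0; python3 -m creep '0 0 0 0 0 0;0 0 0 0 0 0;0 0 0 0 0 0;0 0 0 0 0 0;0 0 0 0 0 0;0 0 0 0 0 0;0 0 0 0 0 0' 0.6 6
```

```text
clock: 4.03
eef_pos: [521.9, 4.3, 109.9]
eef_rot: [3.141, 0.0, 1.906]
wrist_force: [0.6, 0.8, 0.2]
finger_gap: 93.9
finger_force: 0.0
clock: 4.9
eef_pos: [521.9, 4.3, 109.8]
eef_rot: [3.142, -0.0, 1.905]
wrist_force: [0.2, 0.1, 0.5]
finger_gap: 47.9
finger_force: 6.0
```

```bash
python3 -m creep '0 0 -.15 0 0 0;0 0 -.4 0 0 0;0 0 -.7 0 0 0;0 0 -.7 0 0 0;-.5 -.03 0 0 0 0;-.8 -.05 0 0 0 0;-.9 -.06 0 0 0 0;-.9 -.06 0 0 0 0;-.9 -.05 0 0 0 0;-.6 -.05 .3 0 0 0;-.3 0 .6 0 0 0;0 0 .7 0 0 0;0 0 .7 0 0 0;0 0 .7 0 0 0;0 0 .7 0 0 0;0 0 .4 0 0 0;0 0 0 0 0 0'
python3 - <<'E'
from h import *
c=shot("wrist","w2");cv2.imwrite("pics/w2.png",cv2.resize(c["color"][:,:,::-1],(800,600),interpolation=cv2.INTER_CUBIC))
E
```

```text
clock: 7.02
eef_pos: [574.3, -184.7, 22.6]
eef_rot: [-3.14, -0.001, 1.905]
wrist_force: [0.2, 1.1, -1.0]
finger_gap: 47.5
finger_force: 6.0
```

View pics/w2.png

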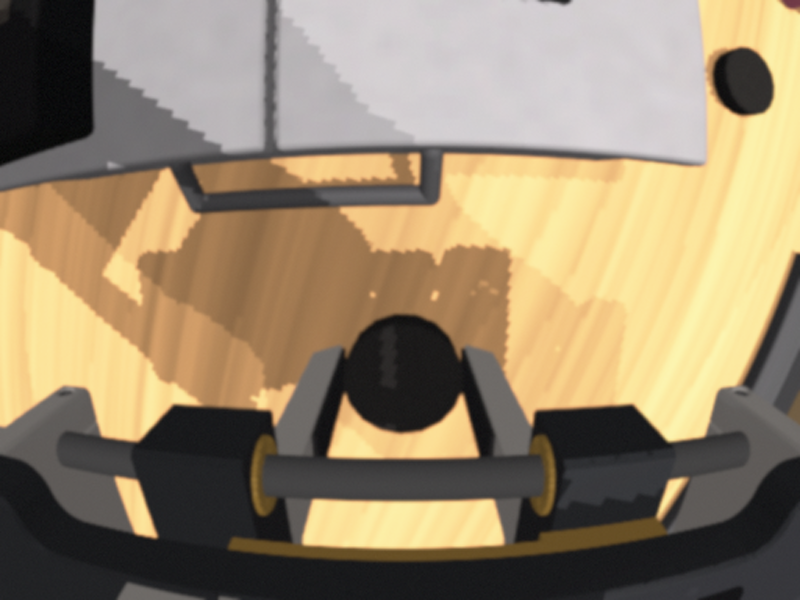

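The cap is held upright at (403,373) between the fingers. The bench below is bare and the chest handle at (310,190) is clear. I'll lower the last ~18.5 mm gently.

```bash
python3 -m creep '0 0 .2 0 0 0;0 0 .12 0 0 0;0 0 .06 0 0 0;0 0 .03 0 0 0;0 0 .03 0 0 0;0 0 0 0 0 0'
```

```text
clock: 7.82
eef_pos: [575.0, -184.7, 6.2]
eef_rot: [-3.142, -0.0, 1.905]
wrist_force: [-0.0, -0.7, -1.0]
finger_gap: 47.9
finger_force: 6.0
```

```bash
python3 -m creep '0 0 .03 0 0 0;0 0 .02 0 0 0;0 0 0 0 0 0'; python3 -m creep '0 0 .015 0 0 0;0 0 0 0 0 0'
```

```text
clock: 8.2
eef_pos: [574.9, -184.7, 4.2]
eef_rot: [-3.142, -0.0, 1.906]
wrist_force: [0.2, 0.1, -0.4]
finger_gap: 47.7
finger_force: 6.0
clock: 8.45
eef_pos: [575.0, -184.8, 3.8]
eef_rot: [3.141, 0.0, 1.905]
wrist_force: [-0.4, -0.1, 1.2]
finger_gap: 47.6
finger_force: 6.0
```

```bash
python3 -m creep '0 0 .015 0 0 0;0 0 0 0 0 0'; python3 -m creep '0 0 0 0 0 0;0 0 0 0 0 0;0 0 0 0 0 0' 0;  python3 -m creep '0 0 -.3 0 0 0;0 0 -.7 0 0 0;0 0 -.9 0 0 0;0 0 -.9 0 0 0;0 0 -.9 0 0 0;.6 .04 -.6 0 0 0;.8 .05 -.3 0 0 0;.9 .06 0 0 0 0;.9 .06 0 0 0 0;.9 .06 0 0 0 0;.7 .05 0 0 0 0;0 0 0 0 0 0;0 0 0 0 0 0' 0
python3 - <<'E'
from h import *
c=shot("wrist","w3");t=shot("top","t3");K=c["camera_matrix"]
uv=toproj(c,[521.8,4.3,115],True)[0];x,y=uv.astype(int);print(uv)
im=cv2.resize(c["color"][y-50:y+50,x-65:x+65,::-1],(780,600),interpolation=cv2.INTER_CUBIC);cv2.imwrite("pics/w3.png",im)
P=cloud(t,False);m=(abs(P[...,0]-575)<40)&(abs(P[...,1]+185)<40)&(P[...,2]>10);print("cap on bench",P[m].mean(0),P[m][:,2].max(),m.sum())
print(manip.read_state()["eef_pos"])
E
```

```text
clock: 8.7
eef_pos: [575.1, -184.8, 3.5]
eef_rot: [3.141, 0.0, 1.906]
wrist_force: [-1.8, 0.9, 5.4]
finger_gap: 47.7
finger_force: 6.0
clock: 9.07
eef_pos: [574.9, -184.7, 2.9]
eef_rot: [-3.141, -0.0, 1.906]
wrist_force: [0.7, -0.6, 1.2]
finger_gap: 74.4
finger_force: 0.0
clock: 10.7
eef_pos: [524.2, 0.3, 187.6]
eef_rot: [3.141, 0.0, 1.905]
wrist_force: [0.0, -0.5, -0.3]
finger_gap: 93.9
finger_force: 0.0
[256.78821092 199.15878225]
cap on bench [ 578.11305929 -184.00305164   17.47786835] 22.538522640406427 151
[ 5.24180502e+02 -7.51609462e-03  1.87224357e+02]
```

View pics/w3.png

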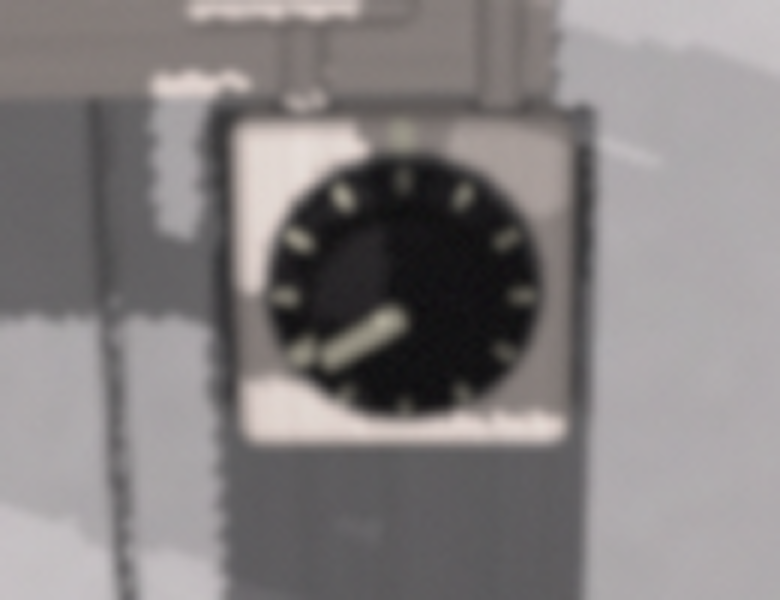

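The line points to the lower left at (300,352) and the mark is at the top (400,135). With the dial centred near (405,288), that is 120° anticlockwise, or 4 clicks, so I need to turn it 4 clicks clockwise. First I'll compute the centre.

Run:
```python
from h import *
c=dict(np.load("pics/w3.npz"));f=lambda p:np.array([191,149])+np.array(p)/6-.5+.083
for n,p,z in[("flange",(405,285),110.5),("bodyTL",(233,118),106),("TR",(571,118),106),("BL",(240,441),106),("BR",(570,441),106),("mark",(400,135),106)]:print(n,at_z(c,f(p),z,True)[0].round(1))
g=c["color"].astype(int).sum(2);crop=g[149+20:149+75,191+38:191+97]
P=cloud(c,True);t=(abs(P[...,0]-522)<40)&(abs(P[...,1]-4)<40);t2=t&(P[...,2]>114)&(P[...,2]<126)
print("knob top",t2.sum(),P[t2].mean(0),cv2.minEnclosingCircle(P[t2][:,:2].astype(np.float32)))
t2=t&(abs(P[...,2]-105.5)<2);print("body",cv2.minAreaRect(P[t2][:,:2].astype(np.float32)))
```

```text
flange [522.4   6.2 110.5]
bodyTL [490.3  20.8 106. ]
TR [537.6  37.3 106. ]
BL [506.8 -27.2 106. ]
BR [555.3 -10.3 106. ]
mark [514.5  26.5 106. ]
knob top 845 [522.53844387   4.90374633 118.8472818 ] ((522.8212890625, 3.9866604804992676), 14.799193382263184)
body ((519.0384521484375, 13.144603729248047), (52.849178314208984, 72.32047271728516), 22.55535888671875)
```

```bash
python3 -m creep '.132 0 .5 0 0 0;0 0 .7 0 0 0;0 0 .4 0 0 0;0 0 .2 0 0 0;0 0 0 0 0 0;0 0 0 0 0 0' 0.4
python3 - <<'E'
from h import *
rows([522.5,5,112.7],np.radians(109.2))
E
```

```text
clock: 11.55
eef_pos: [522.6, 5.7, 115.8]
eef_rot: [3.141, 0.0, 1.905]
wrist_force: [0.7, -0.3, 1.1]
finger_gap: 56.3
finger_force: 0.0
pos [522.6   5.7 115.8] rot [3.1406e+00 4.0000e-04 1.9054e+00] tool shift mm [-0.6 -0.4  3.1] units [-0.016 -0.009  0.078]
rotvec [ 0.001   0.0004 -0.0005] units [ 0.0003  0.0001 -0.0002]
```

```bash
python3 -m creep '-.016 -.005 .075 0 0 0;0 0 0 0 0 0;0 0 0 0 0 0;0 0 0 0 0 0;0 0 0 0 0 0;0 0 0 0 0 0' 0.85 15;python3 -m creep '0 0 0 0 0 .0556;0 0 0 0 0 .0556;0 0 0 0 0 .0556;0 0 0 0 0 0'; python3 -c "
from h import *;print(manip.read_state()['joints'].round(3),manip.read_state()['moment'])"
```

```text
clock: 12.3
eef_pos: [522.4, 5.1, 112.2]
eef_rot: [3.141, 0.0, 1.905]
wrist_force: [-0.6, -0.3, 1.9]
finger_gap: 27.4
finger_force: 15.0
clock: 12.8
eef_pos: [522.4, 5.2, 112.2]
eef_rot: [3.141, -0.0, 1.383]
wrist_force: [0.7, 0.7, 2.2]
finger_gap: 27.1
finger_force: 15.0
[-0.06   0.337  1.703  0.     1.102  0.128] [ 0.1137388  -0.09504625  0.01104322]
```

```bash
python3 -m creep '0 0 0 0 0 .0556;0 0 0 0 0 .0556;0 0 0 0 0 .0556;0 0 0 0 0 0;0 0 0 0 0 .0556;0 0 0 0 0 .0556;0 0 0 0 0 .0556;0 0 0 0 0 0;0 0 0 0 0 .0556;0 0 0 0 0 .0556;0 0 0 0 0 .0556;0 0 0 0 0 0;0 0 0 0 0 0';python3 -m creep '0 0 0 0 0 0;0 0 0 0 0 0;0 0 0 0 0 0' 0; python3 -m creep '0 0 -.5 0 0 0;0 0 -.6 0 0 0;0 0 -.6 0 0 0;0 0 0 0 0 -.055;0 0 0 0 0 -.055;0 0 0 0 0 -.055;0 0 0 0 0 -.055;0 0 0 0 0 -.055;0 0 0 0 0 -.055;0 0 0 0 0 -.055;0 0 0 0 0 -.055;0 0 0 0 0 -.055;0 0 0 0 0 -.055;0 0 0 0 0 -.055;0 0 0 0 0 -.062;0 0 0 0 0 0;0 0 0 0 0 0'
python3 - <<'E'
from h import *
c=shot("wrist","w4")
uv=toproj(c,[522,5,115],True)[0];x,y=uv.astype(int);print(x,y)
im=cv2.resize(c["color"][y-50:y+50,x-65:x+65,::-1],(780,600),interpolation=cv2.INTER_CUBIC);cv2.imwrite("pics/w4.png",im)
rows([522.5,5,92.5],np.radians(109.2))
E
```

```text
clock: 14.42
eef_pos: [522.3, 4.9, 112.1]
eef_rot: [3.141, -0.0, -0.183]
wrist_force: [1.0, -3.1, 2.7]
finger_gap: 27.2
finger_force: 15.0
clock: 14.8
eef_pos: [522.1, 5.3, 111.9]
eef_rot: [-3.141, 0.0, -0.189]
wrist_force: [0.8, -0.1, -0.6]
finger_gap: 54.1
finger_force: 0.0
clock: 16.92
eef_pos: [522.2, 5.2, 180.0]
eef_rot: [-3.141, -0.0, 1.894]
wrist_force: [0.2, 0.5, -0.6]
finger_gap: 93.9
finger_force: 0.0
257 206
pos [522.2   5.2 180. ] rot [-3.1415e+00 -1.0000e-04  1.8942e+00] tool shift mm [-0.2  0.2 87.5] units [-0.006  0.005  2.188]
rotvec [-0.0001 -0.0001 -0.0117] units [-0.     -0.     -0.0037]
```

View pics/w4.png

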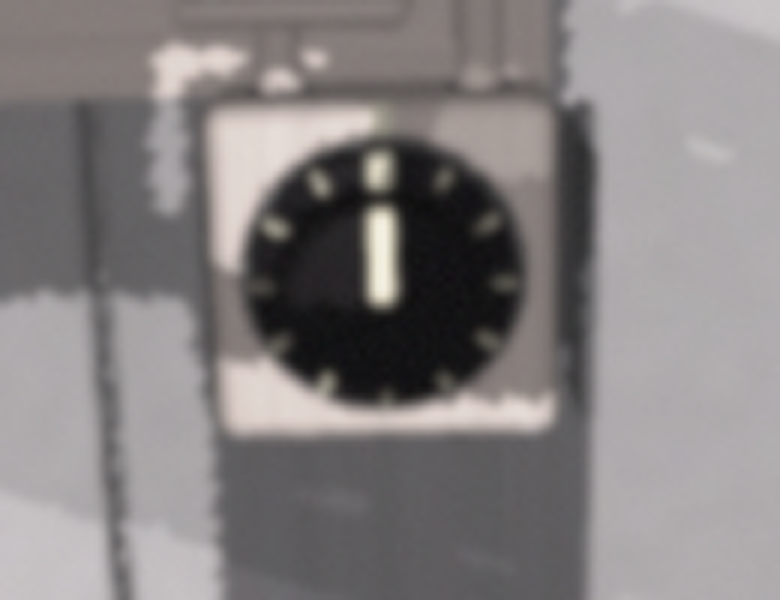

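The white line now sits on the mark, at (380,170) against the mark at (383,118). Next I'll locate the body for the grasp.

Run:
```python
from h import *
c=dict(np.load("pics/w4.npz"));f=lambda p:np.array([192,156])+np.array(p)/6-.42
A=np.array([at_z(c,f(p),106,True)[0] for p in[(208,97),(556,97),(218,434),(553,434)]])
print(A.round(1),A.mean(0));d=A[1]-A[0]+A[3]-A[2];y=np.degrees(np.arctan2(d[1],d[0]));print(y)
rows(list(A.mean(0)[:2])+[92.5],np.radians(109.2))
```

```text
[[487.1  23.8 106. ]
 [534.7  39.7 106. ]
 [503.6 -25.4 106. ]
 [551.9  -9.2 106. ]] [519.2974822    7.22531006 106.        ]
18.48401882679498
pos [522.2   5.2 180. ] rot [-3.1415e+00 -1.0000e-04  1.8942e+00] tool shift mm [ 2.9 -2.1 87.5] units [ 0.072 -0.053  2.188]
rotvec [-0.0001 -0.0001 -0.0117] units [-0.     -0.     -0.0037]
```

```bash
python3 -m creep '.06 -.05 .5 0 0 -.0037;0 0 .7 0 0 0;0 0 .5 0 0 0;0 0 .3 0 0 0;0 0 .188 0 0 0;0 0 0 0 0 0;0 0 0 0 0 0' 0; python3 -m creep '0 0 0 0 0 0;0 0 0 0 0 0;0 0 0 0 0 0;0 0 0 0 0 0;0 0 0 0 0 0;0 0 0 0 0 0' 0.55 12
```

```text
clock: 17.85
eef_pos: [519.9, 6.7, 93.2]
eef_rot: [3.141, 0.0, 1.909]
wrist_force: [0.1, -0.0, -0.2]
finger_gap: 93.7
finger_force: 0.0
clock: 18.6
eef_pos: [519.6, 6.8, 92.5]
eef_rot: [3.142, 0.0, 1.909]
wrist_force: [0.8, -0.1, -0.8]
finger_gap: 51.9
finger_force: 12.0
```

```bash
python3 -m creep '0 0 0 0 0 0;0 0 -.02 0 0 0;-.1 0 0 0 0 0;-.1 0 0 0 0 0;-.1 0 0 0 0 0;0 0 0 0 0 0' - 30;python3 -m creep '-.08 0 0 0 0 0;-.08 0 0 0 0 0;0 0 0 0 0 0'
```

```text
clock: 19.35
eef_pos: [523.8, -5.0, 93.3]
eef_rot: [3.141, 0.0, 1.909]
wrist_force: [2.6, 0.6, -5.0]
finger_gap: 51.8
finger_force: 30.0
clock: 19.73
eef_pos: [525.8, -10.6, 93.3]
eef_rot: [3.142, -0.0, 1.909]
wrist_force: [1.2, 3.6, -4.2]
finger_gap: 51.8
finger_force: 30.0
```

```bash
python3 -m creep '-.08 0 0 0 0 0;-.08 0 0 0 0 0;0 0 0 0 0 0';python3 -m creep '-.07 0 0 0 0 0;-.05 0 0 0 0 0;0 0 0 0 0 0';python3 -m creep '-.03 0 0 0 0 0;0 0 0 0 0 0'
```

```text
clock: 20.1
eef_pos: [527.9, -16.7, 93.4]
eef_rot: [3.141, 0.0, 1.909]
wrist_force: [2.4, 2.6, -3.7]
finger_gap: 51.2
finger_force: 30.0
clock: 20.48
eef_pos: [529.5, -21.1, 93.3]
eef_rot: [3.142, -0.0, 1.909]
wrist_force: [1.9, 3.6, -4.4]
finger_gap: 51.7
finger_force: 30.0
clock: 20.72
eef_pos: [529.8, -22.2, 93.3]
eef_rot: [3.141, -0.0, 1.909]
wrist_force: [1.9, 4.8, -4.6]
finger_gap: 51.8
finger_force: 30.0
```

```bash
for i in 1; do python3 -m creep '-.025 0 0 0 0 0;0 0 0 0 0 0'; done;python3 -m creep '-.025 0 0 0 0 0;0 0 0 0 0 0'
```

```text
clock: 20.98
eef_pos: [530.2, -23.1, 93.3]
eef_rot: [3.142, -0.0, 1.909]
wrist_force: [1.8, 5.0, -4.2]
finger_gap: 51.5
finger_force: 30.0
clock: 21.22
eef_pos: [530.5, -24.0, 93.3]
eef_rot: [3.141, -0.0, 1.909]
wrist_force: [1.3, 4.4, -3.8]
finger_gap: 51.5
finger_force: 30.0
```

Run:
```python
from h import *
c=shot("wrist","w5");uv=toproj(c,[512,40,95],True)[0];x,y=uv.astype(int);print(x,y)
cv2.imwrite("pics/w5.png",cv2.resize(c["color"][y-60:y+60,x-78:x+78,::-1],(780,600),interpolation=cv2.INTER_CUBIC))
```

```text
264 132
```

View pics/w5.png

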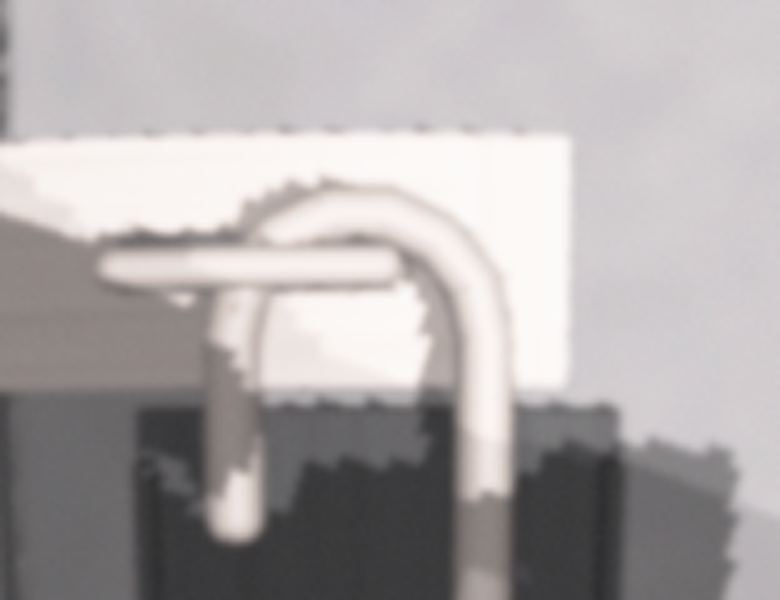

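Run:
```python
from h import *
c=dict(np.load("pics/w5.npz"));p0=np.array([530.5-.3,-24+.5]);e=np.array([-.329,.944]);ex=np.array([.944,.329])
for n,p,z in[("leg",(235,543),96.5),("bowtop",(365,187),96.5),("staple",(250,265),106.5),("stL",(98,265),106.5),("stR",(402,265),106.5)]:
    q=at_z(c,np.array([264-78,132-60])+np.array(p)/5-.4,z,True)[0];print(n,q.round(1),"lock xy",((q[:2]-p0)@ex).round(1),((q[:2]-p0)@e).round(1))
```

```text
leg [503.4   6.7  96.5] lock xy -15.3 37.4
bowtop [504.1  52.   96.5] lock xy 0.2 79.9
staple [495.   39.4 106.5] lock xy -12.5 71.0
stL [478.9  34.1 106.5] lock xy -29.5 71.3
stR [510.9  44.9 106.5] lock xy 4.3 71.0
```

```bash
python3 -m creep '-.03 0 0 0 0 0;-.025 0 0 0 0 0;0 0 0 0 0 0';python3 -m creep '-.02 0 0 0 0 0;0 0 0 0 0 0';python3 -m creep '-.015 0 0 0 0 0;0 0 0 0 0 0'
```

```text
clock: 21.65
eef_pos: [531.2, -25.9, 93.3]
eef_rot: [3.142, -0.001, 1.909]
wrist_force: [0.7, 6.0, -3.1]
finger_gap: 51.9
finger_force: 30.0
clock: 21.9
eef_pos: [531.2, -26.1, 93.2]
eef_rot: [-3.141, -0.002, 1.909]
wrist_force: [-0.4, 11.6, -2.8]
finger_gap: 51.5
finger_force: 30.0
clock: 22.15
eef_pos: [531.3, -26.2, 93.1]
eef_rot: [-3.141, -0.003, 1.909]
wrist_force: [0.0, 13.3, -2.7]
finger_gap: 51.5
finger_force: 30.0
```

```bash
python3 -m creep '.1 0 0 0 0 0;.2 0 0 0 0 0;.2 0 0 0 0 0;.2 0 0 0 0 0;.15 0 0 0 0 0;.1 0 0 0 0 0;0 0 0 0 0 0;0 0 0 0 0 0';python3 - <<'E'
from h import *
rows([517.8,12.5,93.2],np.radians(109.2))
c=shot("wrist","w6");uv=toproj(c,[508,45,95],True)[0];x,y=uv.astype(int);print(x,y)
cv2.imwrite("pics/w6.png",cv2.resize(c["color"][y-60:y+60,x-78:x+78,::-1],(780,600),interpolation=cv2.INTER_CUBIC))
E
```

```text
clock: 23.15
eef_pos: [519.0, 8.3, 93.3]
eef_rot: [-3.141, -0.0, 1.909]
wrist_force: [0.6, 1.4, -4.2]
finger_gap: 51.8
finger_force: 30.0
pos [519.    8.3  93.3] rot [-3.1414e+00 -2.0000e-04  1.9091e+00] tool shift mm [4.4 0.3 0.1] units [0.11  0.006 0.002]
rotvec [-0.0001 -0.0002  0.0032] units [-0.     -0.0001  0.001 ]
260 179
```

View pics/w6.png

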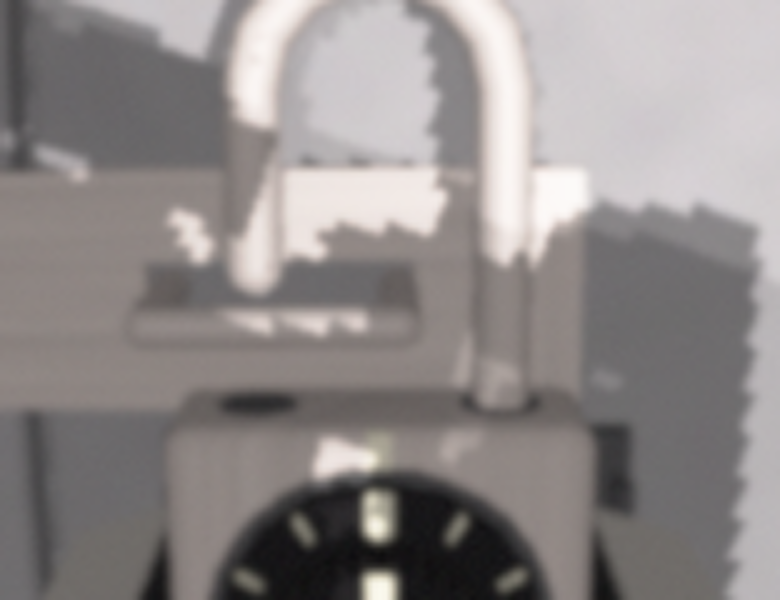

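The shackle is open, with the leg end at (255,290), the staple's top bar at y≈320 and the body edge at y≈395. It needs about 4.4 mm more, then the lift.

```bash
python3 -m creep '.08 .004 0 0 0 0;.03 0 0 0 0 0;0 0 0 0 0 0;0 0 -.05 0 0 0;0 0 -.1 0 0 0;0 0 0 0 0 0'
```

```text
clock: 23.95
eef_pos: [518.0, 12.4, 99.8]
eef_rot: [3.141, 0.0, 1.909]
wrist_force: [1.0, -0.1, -3.4]
finger_gap: 52.0
finger_force: 30.0
```

```bash
python3 -m creep '0 0 -.15 0 0 0;0 0 -.2 0 0 0;0 0 0 0 0 0';python3 -m creep '0 0 -.3 0 0 0;0 0 -.5 0 0 0;0 0 -.6 0 0 0;0 0 -.6 0 0 0;0 0 -.6 0 0 0;0 0 -.4 0 0 0;0 0 -.2 0 0 0;0 0 0 0 0 0;0 0 0 0 0 0;0 0 0 0 0 0'
python3 - <<'E'
from h import *
c=shot("wrist","w7");s=shot("scene","s7")
a=cv2.resize(c["color"][:,:,::-1],(400,300));b=cv2.resize(s["color"][100:260,130:350,::-1],(400,300),interpolation=cv2.INTER_CUBIC)
cv2.imwrite("pics/f7.png",cv2.resize(np.hstack([a,b]),(800,300)))
E
```

```text
clock: 24.32
eef_pos: [518.2, 12.4, 114.2]
eef_rot: [3.14, 0.001, 1.909]
wrist_force: [-1.0, 0.3, -3.3]
finger_gap: 51.8
finger_force: 30.0
clock: 25.58
eef_pos: [517.6, 12.5, 240.7]
eef_rot: [-3.141, -0.0, 1.909]
wrist_force: [-0.2, 0.9, -4.5]
finger_gap: 51.7
finger_force: 30.0
```

View pics/f7.png

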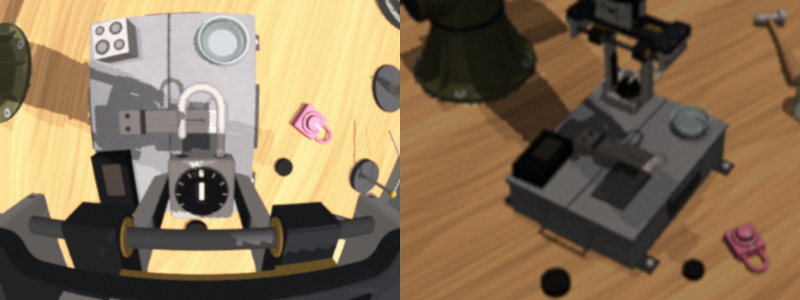

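The lock is held at (200,190) with the dial up, its line on the mark and the shackle open. It is well clear of the lid, the cap stands on the bench, and the other things are where they were. I'll hand the job in.

```bash
python3 -c "
from cell import manip;print(manip.sign_off())"
```

```text
the job is handed in; nothing more can be done
None
```

The job is handed in at about 26 s of robot time, with no verdict returned: the cap is on the bench, the dial was turned 4 clicks onto the mark, and the opened lock is held dial up about 15 cm above the lid.

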